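# Hold the stapler over the photo light tray

### The job

Get the stapler ready for its catalogue photo on the light tray. First slide the tray's dimmer grip along its track until it is level with the pointer tab clipped beside the track and leave it there; then pick up the stapler, carry it over the tray's raised rim, and hold it level in mid-air about 15 mm above the light panel, centred in the four corner marks with its length along the long side of the frame they make (nose either way). The stapler must not touch the tray, everything else on the table stays where it is, and the program finishes while the gripper is still holding the stapler there, motionless.

Things in the scene. Friction and masses are not known exactly. Their poses are not given: they have to be found in the camera images.
- tray: White photo light tray, fixed, left or right of the carton, yaw within 0.2 rad. Origin on the table under the centre of its bay; x away from the robot, y along the bay's longer side. Bay inside 170 (x) x 220 mm (y), floor a pale light panel 18 mm above the table, rim 6 mm thick all round, its top 55 mm above the table. On the robot's side a ledge 8 mm high, to x = -187 mm, bears the dimmer track.
- target (a point): Centre of the four thin black corner marks on the light panel, on the panel's surface (18 mm above the table); axes as the tray's. The marks frame a rectangle 70 mm (x) by 170 mm (y).
- dimmer (a joint): Position of the dimmer grip along its track in m, growing towards the tray's +y: 0 is tray y = -50 mm, 0.05 is tray y = 0, 0.10 the end. Friction about 1.5 N; it stays where it is left.
- dimmer_top (a point): Centre of the top of the dimmer grip: black block 28 (tray x) x 20 (tray y) x 40 mm high, thin white line across its top at the middle, top 62 mm above the table. Slides along tray y on an aluminium track 40 mm wide, 150 mm long, top 22 mm above the table, centre line at tray x = -128 mm, 37 mm from the rim. Axes as the tray's.
- marker: Small black pointer tab, 14 mm wide (y), 23 mm long (x), its top 26 mm above the table, fixed on the ledge beside the track on the robot's side, tip pointing at the track. Origin at the tip, 8 mm above the table, at tray x = -153 mm; its tray y is where the middle of the dimmer grip (white line) has to come. Axes as the tray's.
- stapler: Black desk stapler standing upright on the table, on the other side of the carton, 130 mm long, 36 mm wide at the foot, 50 mm high, about 0.2 to 0.4 kg. Origin at the centre of its underside; x along its length towards the nose, z up. Its handle bar, where to grip, is a straight block 118 mm long and 30 mm wide, 22 to 50 mm above the underside, centred on the origin to 2 mm.
- carton: Slim brown carton standing loose between the tray and the stapler, 220 mm long (its x), 60 mm wide (y), 90 mm high, about 0.6 kg; origin at the centre of its underside. Leave it in place.
- tape_roll: Black roll of tape lying flat near the carton's robot-side end, 60 mm across, 24 mm high; origin under its centre. Leave it in place.
- pen_cup: Black open cup, 76 mm across and 95 mm high, beyond the tray and carton; origin under its centre. Leave it in place.

How it is judged:
By the outcome, as a careful person would: the job done as asked, in the order asked, and still so for the second after the job is handed in, while the arm keeps its last pose, push and grip.
It also fails if it takes over 59 s, if anything falls off the work surface, if the arm or the gripper's body presses on something with over 40 N, if the wrist force passes 120 N, or if a joint passes its speed limit or range.

### The arm

A 6-joint arm with a two-finger parallel gripper is mounted at the origin on the work surface. World frame = base frame: x ahead of the robot, y to its left, z up, the work surface at z = 0. Lengths are in m, angles in degrees, forces in N, time in s.
With the tool pointing down it reaches from about 0.325 to 0.9 m from the base axis. Payload 6.1 kg.
Tool frame: the origin (TCP) lies midway between the tips of the shut fingers; the grasp point (between the pads) lies 19 mm behind it (arm.tcp_to_grasp is the distance from the TCP to the grasp point, in m); z points along the fingers, y is the line along which they close (so a half turn about z gives the same grasp; the last joint's range is limited). The gripper opens to 87 mm and grips with 3 to 60 N. Pads are 19 mm wide; open, the fingers measure 117 mm over their backs; the gripper's body (75 mm by 190 mm) begins 51 mm behind the grasp point.
Start: joints at [60.384, 12.628, 87.462, -0, 79.91, -7.225], TCP at [0.238, 0.578, 0.197] pointing down, gripper open.
Joint ranges: [-170.65, 170.65], [-52.31, 119.04], [5.05, 147.46], [-71.25, 251.25], [11.57, 151.72], [-153.62, 153.62]. Speed limits (degrees/s): [147.25, 147.25, 172.46, 180, 180, 180].

### API

Orientations are given as a 3x3 rotation matrix whose columns are the frame's x, y, z axes.
In Python, from cell import arm, imaging gives the robot as it stands (arm), with the cameras (imaging).
- The arm moves only by the shell command python3 shift.py 'ROWS' [OPENING] [FORCE]. ROWS is a JSON list of rows, 1 to 10 of them, each of 4 numbers: dx, dy, dz in m, then a turn about the tool's z in degrees; each row shifts and turns the commanded pose from where the row before left it, along the tool's axes as they then stand; what a row does not reach is not made up. A row lasts 1/10 s, in which the tool goes at most 0.05 m and 8.59 degrees, less where a joint would pass 70% of its speed; a pose out of reach is approached as far as the arm can. OPENING is the finger opening in m, set as the command begins (- or left out keeps the last). The fingers move at their own pace and stop on an object; FORCE is the grip in N (left out, the last holds). Time passes only in rows, so rows that do not move let the fingers close. It prints the time, the measured TCP pose, the force, the opening and the grip force at its end.
- arm.get_state(): the state, without advancing time (a new reading comes with each control period).
- imaging.grab_frame(name): name is "scene" or "side" or "wrist"; returns the picture (420x560x3 uint8, red, green, blue); there is no depth.
- imaging.get_calibration(name): a dict with "fovy" (degrees; the focal length in pixels is half the picture's height over the tangent of half this angle, whatever the lens; pixels are square), "cx", "cy" (the principal point, pixels), "dist" ([k1, k2, p1, p2, k3] as OpenCV has them; the pictures are not rectified), "world_to_cam" (4x4, takes a point from world to camera coordinates). Camera axes: x right, y down, z forward; pixel columns grow to the right and rows downward; lengths in m; the calibration is good to about 2 mm. A picture is of the moment at which its call begins: read the wrist's pose just before it. get_calibration takes no time and is no camera call; for the wrist camera it gives the pose at the moment of the call.
- arm.hand_in(): hands the job in; it is judged then, once.
The state is a dict: "clock": time; "qpos": joint angles; "dq": joint speeds; "tau": joint torques, N m; "tool_pos": TCP position; "orientation": TCP orientation; "ft_force": force on the tool from outside, world axes, zero at the start; "ft_torque": the same for the moment, N m; "finger_gap": finger opening in m; "gripper_force": force on a finger pad.
Only numpy, scipy, OpenCV 4.12 (cv2) and the standard library are available. Lean on these libraries where they do the work, as an engineer would, in place of code of your own. Each camera call takes 0.05 s, during which the arm holds its last target. There are 200 camera calls.

## Working session

There is one attempt and no reset: what is moved stays moved. The work goes in short steps, Python scripts to look and compute and a shell command to move; the robot and the scene stay as the last step left them, time stands still between calls to the robot, and variables do not carry over. Pictures are saved under pics/ and viewed, at most 10 in all, crops included, and the job is handed in when it is done.

```bash
ls; mkdir -p pics
python3 - <<'E'
from cell import arm, imaging
import cv2,numpy as np
s=arm.get_state();print({k:np.round(v,3).tolist() for k,v in s.items()})
for n in("scene","side"):
    cv2.imwrite(f"pics/{n}0.png",imaging.grab_frame(n)[:,:,::-1])
    c=imaging.get_calibration(n);print(n,c)
E
```

```text
cell.py
pics
shift.py
{'clock': 0.0, 'qpos': [60.383, 12.675, 87.527, -0.0, 79.911, -7.225], 'dq': [-0.008, -0.039, -0.065, -0.048, 0.007, -0.016], 'tau': [-0.001, -49.461, -38.737, 0.07, 0.057, -0.0], 'tool_pos': [0.238, 0.577, 0.195], 'orientation': [[-0.925, 0.381, -0.001], [0.381, 0.925, -0.002], [0.0, -0.002, -1.0]], 'ft_force': [0.598, -0.77, 0.434], 'ft_torque': [-0.009, 0.039, 0.004], 'gripper_force': 0.0, 'finger_gap': 0.087}
scene {'fovy': 52.0088019815393, 'cx': 275.0039535959703, 'cy': 211.71826833617496, 'dist': array([-0.10542526,  0.        ,  0.        ,  0.        ,  0.        ]), 'world_to_cam': array([[-0.02460078,  0.99959289,  0.01445171,  0.06694974],
       [ 0.52922037,  0.02528613, -0.84810755, -0.26182801],
       [-0.8481277 , -0.01321596, -0.52962698,  1.35655741],
       [ 0.        ,  0.        ,  0.        ,  1.        ]])}
side {'fovy': 44.18549980852198, 'cx': 280.63551185484033, 'cy': 205.31367687010072, 'dist': array([-0.05145782,  0.        ,  0.        ,  0.        ,  0.        ]), 'world_to_cam': array([[ 0.84416614, -0.53601545, -0.00842415, -0.52505429],
       [-0.40283966, -0.62390398, -0.66967457,  0.27357355],
       [ 0.35370006,  0.56871018, -0.7426069 ,  0.85721809],
       [ 0.        ,  0.        ,  0.        ,  1.        ]])}
```

View pics/scene0.png

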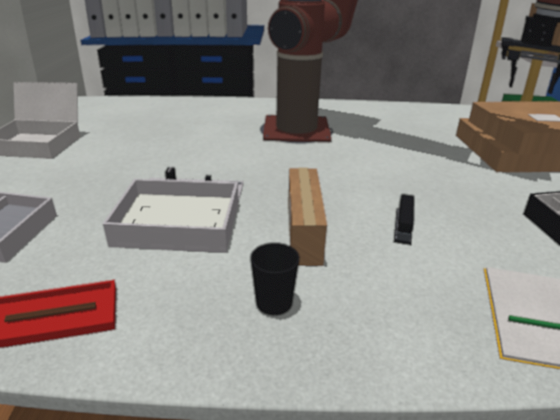

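View pics/side0.png

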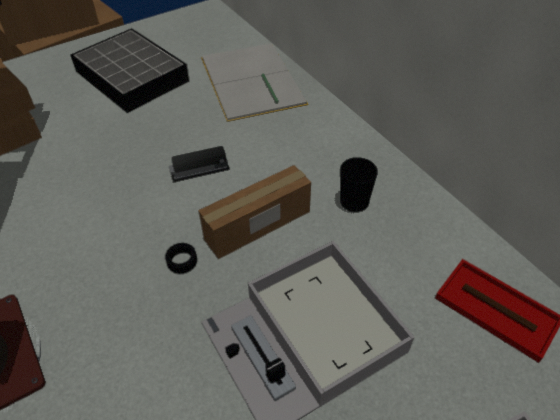

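The scene view shows the tray on the right (y<0) and the stapler at y>0 (scene px ~405,215). In the side view the dimmer grip is near (275,370), the marker tab near (233,350), the corner marks near (286,294), (318,279), (371,344) and (336,366), and the stapler near (200,160).

```bash
cat > h.py <<'E'
from cell import arm, imaging
import cv2,numpy as np
def K(c):
    f=210/np.tan(np.radians(c["fovy"]/2)); return np.array([[f,0,c["cx"]],[0,f,c["cy"]],[0,0,1]])
def p2w(c,uv,z):
    uv=np.array(uv,float).reshape(-1,1,2)
    n=cv2.undistortPoints(uv,K(c),np.array(c["dist"]))[:,0]
    T=c["world_to_cam"];R=T[:3,:3];o=-R.T@T[:3,3]
    d=np.c_[n,np.ones(len(n))]@R
    z=np.broadcast_to(z,len(n))
    return o+d*((z-o[2])/d[:,2])[:,None]
def w2p(c,P):
    T=c["world_to_cam"]
    return cv2.projectPoints(np.array(P,float).reshape(-1,1,3),cv2.Rodrigues(T[:3,:3])[0],T[:3,3],K(c),np.array(c["dist"]))[0][:,0]
def delta(target):  # world displacement -> tool axes
    s=arm.get_state();return np.array(s["orientation"]).T@(np.array(target)-s["tool_pos"])
E
python3 - <<'E'
from h import *
np.set_printoptions(precision=4,suppress=True)
c=imaging.get_calibration("side")
print("marks",p2w(c,[(286,294),(318,279),(371,344),(336,366)],.018))
print("grip,marker,stapler",p2w(c,[(273,365),(233,350),(200,155),(181,258)],[.062,.026,.05,.02]))
print("carton top",p2w(c,[(200,210),(298,168),(311,180),(210,223)],.09))
print("cup",p2w(c,[(358,170)],.095))
w=imaging.get_calibration("wrist");T=np.array(w["world_to_cam"]);print(w["fovy"],T,-T[:3,:3].T@T[:3,3])
i=cv2.imread("pics/side0.png")
cv2.imwrite("pics/sidecrop.png",np.hstack([cv2.resize(i[230:410,190:420],None,fx=2.4,fy=2.4,interpolation=3)[:430],cv2.resize(i[130:200,155:240],None,fx=2.8,fy=2.8*2.194,interpolation=3)[:430]]) if 0 else cv2.resize(i[230:420,190:420],None,fx=3,fy=3,interpolation=3))
E
```

```text
marks [[ 0.5229 -0.1743  0.018 ]
 [ 0.5899 -0.179   0.018 ]
 [ 0.5895 -0.334   0.018 ]
 [ 0.517  -0.3337  0.018 ]]
grip,marker,stapler [[ 0.4217 -0.2945  0.062 ]
 [ 0.3881 -0.2222  0.026 ]
 [ 0.5459  0.2091  0.05  ]
 [ 0.3973 -0.0003  0.02  ]]
carton top [[ 0.4621  0.0294  0.09  ]
 [ 0.6796  0.0239  0.09  ]
 [ 0.6822 -0.0185  0.09  ]
 [ 0.4633 -0.0093  0.09  ]]
cup [[ 0.7741 -0.0502  0.095 ]]
58.77951933761023 [[ 0.3802  0.9249  0.0002 -0.6239]
 [ 0.8802 -0.3619  0.307  -0.0368]
 [ 0.284  -0.1165 -0.9517  0.3909]
 [ 0.      0.      0.      1.    ]] [0.1585 0.6093 0.3834]
```

```bash
python3 shift.py '[[0,0,-0.02,-7.5],[0,0,-0.02,-7.5],[0,0,-0.02,-7.5]]' && python3 shift.py '[[-0.0262,-0.0367,0,0],[-0.0262,-0.0367,0,0],[-0.0262,-0.0367,0,0],[-0.0262,-0.0367,0,0],[-0.0262,-0.0367,0,0],[-0.0262,-0.0367,0,0],[-0.0262,-0.0367,0,0],[-0.0262,-0.0367,0,0],[-0.0262,-0.0367,0,0],[-0.0262,-0.0367,0,0]]' && python3 shift.py '[[0,0,0,0],[0,0,0,0],[0,0,0,0]]'
python3 - <<'E'
from h import *
import pickle
c=imaging.get_calibration("wrist");im=imaging.grab_frame("wrist");cv2.imwrite("pics/w1.png",im[:,:,::-1]);pickle.dump(c,open("w1.pkl","wb"));print(arm.get_state()["orientation"])
E
```

```text
clock: 0.4
tool_pos: [0.2379, 0.5774, 0.2564]
orientation: [[-1.0, -0.007, -0.001], [-0.007, 1.0, -0.001], [0.001, -0.001, -1.0]]
ft_force: [0.1, -0.7, 0.3]
finger_gap: 0.0868
gripper_force: 0.0
clock: 1.4
tool_pos: [0.5013, 0.2097, 0.2562]
orientation: [[-1.0, -0.002, -0.0], [-0.002, 1.0, -0.0], [0.0, -0.0, -1.0]]
ft_force: [0.0, 1.1, 0.2]
finger_gap: 0.087
gripper_force: 0.0
clock: 1.7
tool_pos: [0.5001, 0.2121, 0.2562]
orientation: [[-1.0, -0.002, -0.001], [-0.002, 1.0, 0.0], [0.001, 0.0, -1.0]]
ft_force: [-0.7, 1.3, 0.0]
finger_gap: 0.0873
gripper_force: 0.0
[[-9.99994283e-01 -3.30418356e-03 -7.18798340e-04]
 [-3.30437414e-03  9.99994506e-01  2.64107157e-04]
 [ 7.17921732e-04  2.66480825e-04 -9.99999707e-01]]
```

```bash
python3 shift.py '[[0.004,-0.0462,0,0],[0.004,-0.0462,0,0],[0.004,-0.0462,0,0],[0.004,-0.0462,0,0],[0.004,-0.0462,0,0],[0.004,-0.0462,0,0],[0.004,-0.0462,0,0],[0.004,-0.0462,0,0],[0.004,-0.0462,0,0],[0.004,-0.0462,0,0]]' && python3 shift.py '[[0,0,0,0],[0,0,0,0],[0,0,0,0]]'
python3 - <<'E'
from h import *
import pickle
c=imaging.get_calibration("wrist");im=imaging.grab_frame("wrist");cv2.imwrite("pics/w2.png",im[:,:,::-1]);pickle.dump(c,open("w2.pkl","wb"))
E
```

```text
clock: 2.75
tool_pos: [0.4619, -0.251, 0.2569]
orientation: [[-1.0, -0.004, 0.001], [-0.004, 1.0, -0.0], [-0.001, -0.0, -1.0]]
ft_force: [0.9, -0.9, 1.2]
finger_gap: 0.0869
gripper_force: 0.0
clock: 3.05
tool_pos: [0.4621, -0.249, 0.2565]
orientation: [[-1.0, -0.004, -0.0], [-0.004, 1.0, 0.001], [0.0, 0.001, -1.0]]
ft_force: [0.6, 0.4, -1.3]
finger_gap: 0.0871
gripper_force: 0.0
```

View pics/w1.png

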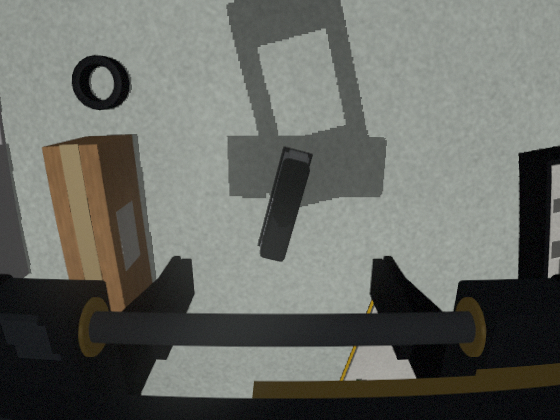

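View pics/w2.png

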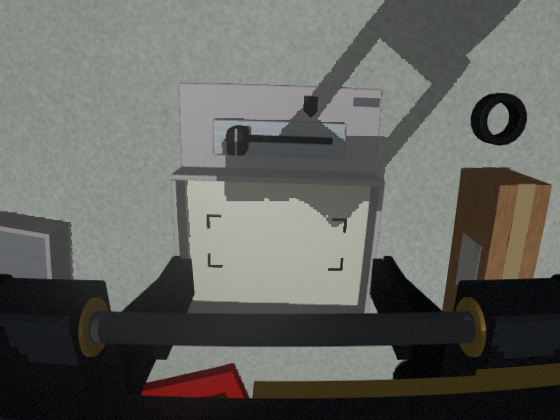

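w1 shows the stapler from (295,150) to (272,260). w2 shows the dimmer grip at about (237,140), the marker tip at about (311,116), and the marks at (208,215), (346,219), (342,270), (209,267). I'll zoom in for finer pixel positions.

Run:
```python
import cv2,numpy as np
a=cv2.imread("pics/w2.png")[90:275,200:360];b=cv2.imread("pics/w1.png")[140:270,245:325]
A=cv2.resize(a,None,fx=3.2,fy=3.2,interpolation=cv2.INTER_CUBIC);B=cv2.resize(b,None,fx=3.2,fy=3.2,interpolation=cv2.INTER_CUBIC)
B=np.clip(B.astype(float)*2.2,0,255).astype(np.uint8)
A[:320]=np.clip((A[:320].astype(float)/255)**.6*255,0,255)
o=np.zeros((A.shape[0],A.shape[1]+B.shape[1],3),np.uint8);o[:,:A.shape[1]]=A;o[:B.shape[0],A.shape[1]:]=B
print(o.shape,A.shape);cv2.imwrite("pics/z1.png",o)
```

```text
(592, 768, 3) (592, 512, 3)
```

View pics/z1.png

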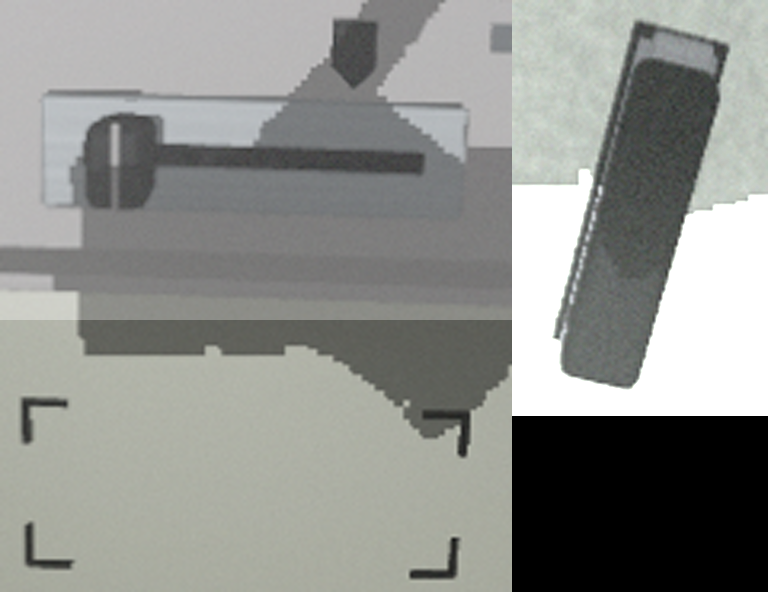

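Run:
```python
from h import *
import pickle
np.set_printoptions(precision=4,suppress=True)
c2=pickle.load(open("w2.pkl","rb"));c1=pickle.load(open("w1.pkl","rb"))
o=lambda z,off:[((u+.5)/3.2-.5+off[0],(v+.5)/3.2-.5+off[1]) for u,v in z]
m=p2w(c2,o([(22,401),(468,413),(457,577),(28,566)],(200,90)),.018);print(m,m.mean(0))
e=(m[1]-m[0]+m[2]-m[3])/2;print("len y",np.linalg.norm(e),"x",np.linalg.norm(m[3]-m[0]),np.linalg.norm(m[2]-m[1]))
ty=e/np.linalg.norm(e);yaw=np.arctan2(-ty[0],ty[1]);print("yaw",np.degrees(yaw))
tx=np.array([np.cos(yaw),np.sin(yaw),0]);ty=np.array([-np.sin(yaw),np.cos(yaw),0]);C=m.mean(0)
tr=lambda P:np.c_[(P-C)@tx,(P-C)@ty]
print("line ends",tr(p2w(c2,o([(115,123),(115,208),(115,165)],(200,90)),.062)))
print("marker tip",tr(p2w(c2,o([(353,88)],(200,90)),.026)))
tk=p2w(c2,o([(43,93),(467,106),(465,214),(43,204)],(200,90)),.022);print("track",tr(tk))
b=p2w(c1,o([(635,57),(719,80),(632,389),(562,370)],(245-160,140)),.05);print(b,b.mean(0))
d=(b[2]-b[1]+b[3]-b[0])/2;print("L",np.linalg.norm(d),"W",np.linalg.norm(b[1]-b[0]),np.linalg.norm(b[2]-b[3]),"ang",np.degrees(np.arctan2(d[1],d[0])))
# cross-check in side cam
c=imaging.get_calibration("side");print(w2p(c,m),w2p(c,[C+tx*-.153+ty*0]))
print("C",C)
```

```text
[[ 0.5175 -0.3392  0.018 ]
 [ 0.5216 -0.1705  0.018 ]
 [ 0.5905 -0.1707  0.018 ]
 [ 0.5864 -0.341   0.018 ]] [ 0.554  -0.2554  0.018 ]
len y 0.16958775688799071 x 0.06892500610607168 0.06892323019623986
yaw -1.3960784552078604
line ends [[-0.1427 -0.0437]
 [-0.1156 -0.0438]
 [-0.1294 -0.0437]]
marker tip [[-0.1535  0.0337]]
track [[-0.1488 -0.0734]
 [-0.1485  0.0741]
 [-0.1106  0.0762]
 [-0.1099 -0.0742]]
[[0.48   0.2136 0.05  ]
 [0.4876 0.2417 0.05  ]
 [0.6008 0.213  0.05  ]
 [0.5934 0.1877 0.05  ]] [0.5404 0.214  0.05  ]
L 0.11656931481903249 W 0.029111012551589197 0.02637683918445084 ang -13.522256992585461
[[338.2951 368.5684]
 [284.2506 292.8156]
 [315.6798 275.675 ]
 [372.2143 348.1693]] [[249.0132 362.2976]]
C [ 0.554  -0.2554  0.018 ]
```

```bash
python3 shift.py '[[0,0,0,1.6],[0.0179,-0.024,0,0],[0.0179,-0.024,0,0],[0,0,0.04,0],[0,0,0.04,0],[0,0,0.04,0],[0,0,0.04,0],[0,0,0,0],[0,0,0,0]]' 0.05
python3 - <<'E'
from h import *
print(delta([.425,-.296,.030]))
E
```

```text
clock: 4.0
tool_pos: [0.4248, -0.2969, 0.097]
orientation: [[-1.0, 0.025, -0.001], [0.025, 1.0, 0.001], [0.001, 0.001, -1.0]]
ft_force: [-0.4, 0.5, 1.3]
finger_gap: 0.0501
gripper_force: 0.0
[-0.0002109   0.00086957  0.06695368]
```

```bash
python3 shift.py '[[0,0.0009,0.03,0],[0,0,0.025,0],[0,0,0.012,0],[0,0,0,0],[0,0,0,0]]' && python3 shift.py '[[0,0,0,0],[0,0,0,0],[0,0,0,0],[0,0,0,0],[0,0,0,0]]' 0.0 12
```

```text
clock: 4.5
tool_pos: [0.4259, -0.2979, 0.0316]
orientation: [[-1.0, 0.026, 0.002], [0.026, 1.0, -0.002], [-0.002, -0.002, -1.0]]
ft_force: [-0.7, 0.5, 0.4]
finger_gap: 0.0499
gripper_force: 0.0
clock: 5.0
tool_pos: [0.4247, -0.2968, 0.0297]
orientation: [[-1.0, 0.026, 0.0], [0.026, 1.0, 0.0], [-0.0, 0.0, -1.0]]
ft_force: [-0.4, 0.1, 1.0]
finger_gap: 0.0195
gripper_force: 12.0
```

```bash
python3 shift.py '[[0,0.0155,0,0],[0,0.0155,0,0],[0,0.0155,0,0],[0,0.0155,0,0],[0,0.0155,0,0],[0,0,0,0],[0,0,0,0],[0,0,0,0],[0,0,0,0]]' && python3 shift.py '[[0,0,0,0],[0,0,0,0],[0,0,0,0]]' 0.05 && python3 shift.py '[[0,0,-0.03,0],[0,0,-0.045,0],[0,0,-0.045,0],[0,0,-0.045,0],[0,0,-0.045,0],[-0.036,-0.04,0,0],[0,0,0,0],[0,0,0,0],[0,0,0,0]]'
python3 - <<'E'
from h import *
import pickle
c=imaging.get_calibration("wrist");im=imaging.grab_frame("wrist")[:,:,::-1];cv2.imwrite("pics/w3.png",im);pickle.dump(c,open("w3.pkl","wb"))
a=cv2.resize(im[85:285,190:380],None,fx=3,fy=3,interpolation=cv2.INTER_CUBIC);a=(255*(a/255.)**.6).astype(np.uint8);cv2.imwrite("pics/z3.png",a)
E
```

```text
clock: 5.9
tool_pos: [0.4269, -0.2197, 0.0297]
orientation: [[-1.0, 0.026, 0.0], [0.026, 1.0, -0.0], [-0.0, -0.0, -1.0]]
ft_force: [2.4, 1.4, 4.5]
finger_gap: 0.0199
gripper_force: 12.0
clock: 6.2
tool_pos: [0.426, -0.2194, 0.0291]
orientation: [[-1.0, 0.026, -0.001], [0.026, 1.0, 0.0], [0.001, 0.0, -1.0]]
ft_force: [0.9, 0.1, -0.5]
finger_gap: 0.036
gripper_force: 0.0
clock: 7.1
tool_pos: [0.4583, -0.2568, 0.2385]
orientation: [[-1.0, 0.026, -0.002], [0.026, 1.0, 0.001], [0.002, 0.001, -1.0]]
ft_force: [0.7, 0.1, -0.7]
finger_gap: 0.05
gripper_force: 0.0
```

View pics/z3.png

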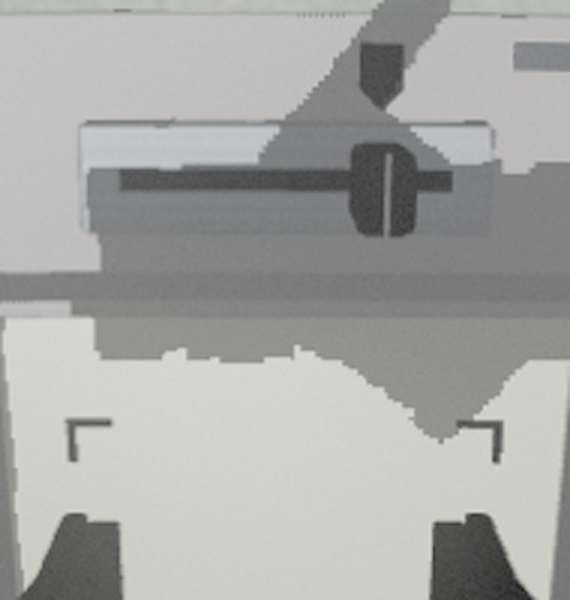

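Grip white line is at zoom (387.5, 155–236), marker tip at (381,109); marks at (67,420), (502,423). I'll convert to tray coordinates.

Run:
```python
from h import *
import pickle
np.set_printoptions(precision=4,suppress=True)
c=pickle.load(open("w3.pkl","rb"))
C=np.array([.554,-.2554,.018]);y=np.radians(-1.4);tx=np.array([np.cos(y),np.sin(y),0]);ty=np.array([-np.sin(y),np.cos(y),0])
o=lambda z:[((u+.5)/3-.5+190,(v+.5)/3-.5+85) for u,v in z]
tr=lambda P:np.c_[(P-C)@tx,(P-C)@ty]
print(tr(p2w(c,o([(389,155),(387,236)]),.062)),tr(p2w(c,o([(381,109)]),.026)),tr(p2w(c,o([(382,50)]),.026)),tr(p2w(c,o([(68,421),(500,424)]),.018)))
print(delta([.5404,.214,.25]))
```

```text
[[-0.1415  0.033 ]
 [-0.1151  0.033 ]] [[-0.1537  0.0335]] [[-0.1739  0.0334]] [[-0.0348 -0.0844]
 [-0.0332  0.0839]]
[-0.0697  0.4727 -0.0108]
```

```bash
python3 shift.py '[[-0.007,0.0473,-0.001,0],[-0.007,0.0473,-0.001,0],[-0.007,0.0473,-0.001,0],[-0.007,0.0473,-0.001,0],[-0.007,0.0473,-0.001,0],[-0.007,0.0473,-0.001,0],[-0.007,0.0473,-0.001,0],[-0.007,0.0473,-0.001,0],[-0.007,0.0473,-0.001,0],[-0.007,0.0473,-0.001,0]]' 0.075 && python3 shift.py '[[0,0,0.03,6],[0,0,0.04,6],[0,0,0.04,0],[0,0,0.03,0],[0,0,0,0],[0,0,0,0],[0,0,0,0]]'
python3 - <<'E'
from h import *
print(delta([.5404,.214,.024]))
R=arm.get_state()["orientation"];print(np.degrees(np.arctan2(R[1][0],R[0][0])))
cv2.imwrite("pics/w4.png",imaging.grab_frame("wrist")[:,:,::-1])
E
```

```text
clock: 8.15
tool_pos: [0.5406, 0.2157, 0.2499]
orientation: [[-1.0, 0.025, 0.001], [0.025, 1.0, -0.0], [-0.001, -0.0, -1.0]]
ft_force: [0.2, -1.5, 0.3]
finger_gap: 0.0748
gripper_force: 0.0
clock: 8.85
tool_pos: [0.543, 0.214, 0.1123]
orientation: [[-0.972, 0.233, 0.004], [0.233, 0.972, 0.001], [-0.004, 0.002, -1.0]]
ft_force: [-0.5, 0.0, 0.3]
finger_gap: 0.0753
gripper_force: 0.0
[ 0.00279523 -0.00079874  0.08830684]
166.51560119562257
```

View pics/w4.png

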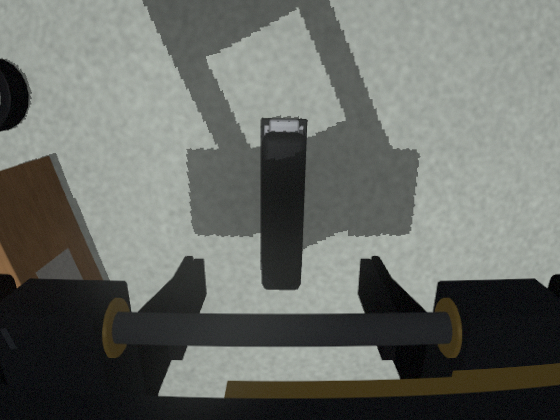

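The stapler's bar (px 262–304) lies parallel to and centred between the fingers (205–360). I'll descend and grip.

```bash
python3 shift.py '[[0.0025,-0.0005,0.03,0],[0,0,0.03,0],[0,0,0.018,0],[0,0,0.01,0],[0,0,0,0],[0,0,0,0],[0,0,0,0]]' && python3 shift.py '[[0,0,0,0],[0,0,0,0],[0,0,0,0],[0,0,0,0],[0,0,0,0],[0,0,0,0]]' 0.0 40 && python3 shift.py '[[0,0,-0.01,0],[0,0,-0.02,0],[0,0,-0.03,0],[0,0,-0.03,0],[0,0,-0.03,0],[0,0,-0.03,0],[0,0,-0.03,0],[0,0,0,0],[0,0,0,0]]'
```

```text
clock: 9.6
tool_pos: [0.5404, 0.2141, 0.0235]
orientation: [[-0.972, 0.233, 0.003], [0.233, 0.972, 0.001], [-0.003, 0.001, -1.0]]
ft_force: [0.4, 1.0, -0.2]
finger_gap: 0.0748
gripper_force: 0.0
clock: 10.2
tool_pos: [0.5388, 0.2137, 0.0215]
orientation: [[-0.972, 0.233, -0.0], [0.233, 0.972, -0.0], [0.0, -0.0, -1.0]]
ft_force: [-0.1, -0.5, 0.1]
finger_gap: 0.0348
gripper_force: 0.0
clock: 11.1
tool_pos: [0.5395, 0.2139, 0.203]
orientation: [[-0.972, 0.233, 0.002], [0.233, 0.972, 0.001], [-0.002, 0.001, -1.0]]
ft_force: [-0.7, -0.1, -1.1]
finger_gap: 0.0005
gripper_force: 0.0
```

The lift began before the fingers had finished closing, so the stapler isn't held. I'll reopen and look again.

```bash
python3 shift.py '[[0,0,0,0],[0,0,0,0],[0,0,0,0],[0,0,0,0],[0,0,0,0],[0,0,0,0],[0,0,0,0],[0,0,0,0],[0,0,0,0],[0,0,0,0]]' 0.075
python3 - <<'E'
from h import *
import pickle
pickle.dump(imaging.get_calibration("wrist"),open("w5.pkl","wb"))
cv2.imwrite("pics/w5.png",imaging.grab_frame("wrist")[:,:,::-1])
E
```

```text
clock: 12.1
tool_pos: [0.5389, 0.2137, 0.2016]
orientation: [[-0.972, 0.233, 0.0], [0.233, 0.972, 0.0], [-0.0, 0.0, -1.0]]
ft_force: [-0.4, 0.1, 0.5]
finger_gap: 0.071
gripper_force: 0.0
```

View pics/w5.png

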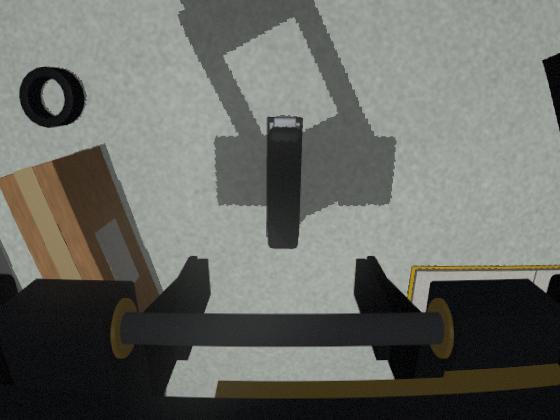

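The stapler still stands upright, bar from (268,128) to (298,248). I'll check its position.

Run:
```python
from h import *
import pickle
c=pickle.load(open("w5.pkl","rb"))
b=p2w(c,[(268,126),(301,126),(299,248),(269.5,248)],.05);print(b,b.mean(0));d=b[2]-b[1]+b[3]-b[0];print(np.degrees(np.arctan2(d[1],d[0])),np.linalg.norm(d)/2)
print(delta([*b.mean(0)[:2],.024]))
```

```text
[[0.48011808 0.21502034 0.05      ]
 [0.48697839 0.24374508 0.05      ]
 [0.60191586 0.21608869 0.05      ]
 [0.59511064 0.18774246 0.05      ]] [0.54103074 0.21564914 0.05      ]
-13.437066260910001 0.11820066672480835
[-0.00164369  0.00236293  0.17757489]
```

```bash
python3 shift.py '[[-0.0015,0.0015,0.04,0],[0,0,0.04,0],[0,0,0.04,0],[0,0,0.03,0],[0,0,0.018,0],[0,0,0.01,0],[0,0,0,0],[0,0,0,0],[0,0,0,0]]' && python3 shift.py '[[0,0,0,0],[0,0,0,0],[0,0,0,0],[0,0,0,0],[0,0,0,0],[0,0,0,0],[0,0,0,0],[0,0,0,0],[0,0,0,0],[0,0,0,0]]' 0.0 40
```

```text
clock: 13.05
tool_pos: [0.5421, 0.2152, 0.0253]
orientation: [[-0.972, 0.233, 0.003], [0.233, 0.972, 0.001], [-0.003, 0.001, -1.0]]
ft_force: [-0.0, 1.0, -0.0]
finger_gap: 0.0745
gripper_force: 0.0
clock: 14.05
tool_pos: [0.5416, 0.2149, 0.0244]
orientation: [[-0.972, 0.233, 0.002], [0.233, 0.972, 0.0], [-0.002, 0.001, -1.0]]
ft_force: [-0.5, 0.1, 5.6]
finger_gap: 0.0045
gripper_force: 2.6
```

Run:
```python
from h import *
s=arm.get_state();print(s["finger_gap"],s["gripper_force"],s["ft_force"],s["tool_pos"])
w=imaging.grab_frame("wrist")[:,:,::-1];d=imaging.grab_frame("side")[:,:,::-1]
cv2.imwrite("pics/side6.png",d);cv2.imwrite("pics/w6.png",w)
a=cv2.resize(w[90:390,100:460],(400,333));b=cv2.resize(d[60:230,120:324],(400,333),interpolation=3)
o=np.hstack([a,b]).astype(float);o=(255*(o/255)**.6).astype(np.uint8);cv2.imwrite("pics/m6.png",o)
```

```text
0.004518283236518947 2.61783849215135 [-0.47789381  0.0777697   5.64060955] [0.54155115 0.21494532 0.02440773]
```

View pics/m6.png

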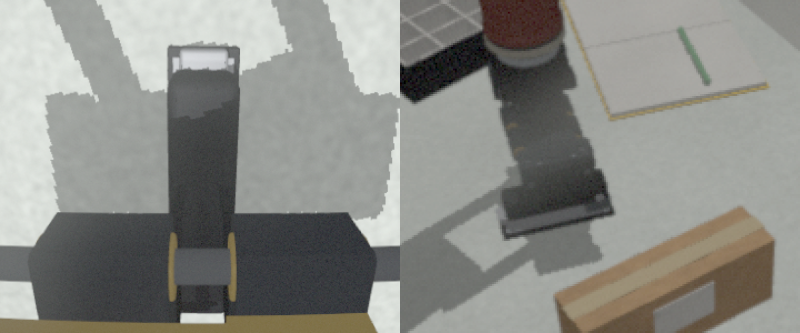

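```bash
python3 - <<'E'
from h import *
np.set_printoptions(precision=3,suppress=True)
c=imaging.get_calibration("wrist")
a=np.radians(-13.5);u=np.array([np.cos(a),np.sin(a),0]);S=np.array([.541,.2148,.05])
print(w2p(c,[S-.059*u,S+.059*u,S,[.5416,.2149,.0244]]))
o=lambda x,y:(100+x*.9,90+y*.9)
for z in(.05,.055,.07): print(z,p2w(c,[o(172,72),o(240,72),o(170,200),o(236,200)],z))
cs=imaging.get_calibration("side");q=lambda x,y:(120+(x-400)*.51,60+y*.51)
print("foot side",p2w(cs,[q(503,237),q(612,210)],0.0),w2p(cs,[S-.065*u-[0,0,.05],S+.065*u-[0,0,.05]]))
E
python3 shift.py '[[0,0,0,0],[0,0,0,0]]'
```

```text
[[282.31  155.455]
 [281.98  372.96 ]
 [282.131 276.744]
 [282.388 255.789]]
0.05 [[0.481 0.217 0.05 ]
 [0.487 0.243 0.05 ]
 [0.534 0.202 0.05 ]
 [0.541 0.23  0.05 ]]
0.055 [[0.48  0.217 0.055]
 [0.486 0.243 0.055]
 [0.532 0.203 0.055]
 [0.538 0.23  0.055]]
0.07 [[0.478 0.219 0.07 ]
 [0.483 0.242 0.07 ]
 [0.525 0.206 0.07 ]
 [0.531 0.23  0.07 ]]
foot side [[ 0.476  0.219 -0.   ]
 [ 0.601  0.19   0.   ]] [[171.359 177.487]
 [227.39  164.129]]
clock: 14.35
tool_pos: [0.5416, 0.215, 0.0244]
orientation: [[-0.972, 0.233, 0.002], [0.233, 0.972, 0.0], [-0.002, 0.001, -1.0]]
ft_force: [0.1, -0.3, 4.7]
finger_gap: 0.0006
gripper_force: 2.6
```

The fingers report fully shut while the stapler has not moved, so there's no real grip. I'll reopen, then close slowly in stages and watch the gap and force.

```bash
python3 shift.py '[[0,0,0,0],[0,0,0,0],[0,0,0,0],[0,0,0,0],[0,0,0,0],[0,0,0,0],[0,0,0,0],[0,0,0,0]]' 0.05 | grep -E "force|gap|pos"; for i in 1; do python3 shift.py '[[0,0,0,0],[0,0,0,0],[0,0,0,0]]' 0.036 15| grep -E "force|gap"; python3 shift.py '[[0,0,0,0],[0,0,0,0]]' 0.026 15| grep -E "force|gap"; python3 shift.py '[[0,0,0,0],[0,0,0,0]]' 0.02 15| grep -E "force|gap"; done
```

```text
tool_pos: [0.5412, 0.2147, 0.0238]
ft_force: [1.4, -0.7, 4.5]
finger_gap: 0.0485
gripper_force: 2.1
ft_force: [0.9, -0.6, 7.3]
finger_gap: 0.038
gripper_force: 3.5
ft_force: [1.1, 0.7, 6.4]
finger_gap: 0.0289
gripper_force: 3.1
ft_force: [0.7, 0.2, 7.8]
finger_gap: 0.0219
gripper_force: 4.1
```

```bash
python3 shift.py '[[0,0,0,0],[0,0,0,0],[0,0,0,0]]' 0.0 15| grep -E "force|gap|pos"; python3 shift.py '[[0,0,-0.005,0],[0,0,-0.005,0],[0,0,0,0],[0,0,0,0],[0,0,0,0]]' | grep -E "force|gap|pos"
python3 - <<'E'
from h import *
w=imaging.grab_frame("wrist")[:,:,::-1];d=imaging.grab_frame("side")[:,:,::-1];w5=cv2.imread("pics/w6.png");d0=cv2.imread("pics/side6.png")
for a,b in((w,w5),(d,d0)):
    m=(cv2.absdiff(a,b).max(2)>25);ys,xs=np.nonzero(m);print(m.sum(),xs.min(),xs.max(),ys.min(),ys.max())
# pad visibility: column profile of the wrist picture around TCP row
c=imaging.get_calibration("wrist");print(w2p(c,[arm.get_state()["tool_pos"]]))
for r in(200,230,250,262): print(r,w[r,200:370:6].mean(1).astype(int))
E
```

```text
tool_pos: [0.5413, 0.2149, 0.0244]
ft_force: [-0.8, -0.4, 8.9]
finger_gap: 0.0043
gripper_force: 4.1
tool_pos: [0.5402, 0.2147, 0.0331]
ft_force: [-0.8, 0.7, 0.9]
finger_gap: 0.0005
gripper_force: 0.0
13792 0 558 0 395
986 0 223 0 292
[[282.45880843 255.77040178]]
200 [112 112 107 111 112 108 110 111 110  32  32  32  30  29  29  28  27  27
  24  99 105 109 112 110 109 108 108 105 109]
230 [112 116 110 114 110 113 113 109 106  33  31  27  28  20  27  23  23  26
  25 112 110 109 112 112 110 110 104 113 109]
250 [113 105 110 107 110 107 111 110 108  39  28  24  28  22  22  25  27  21
  19 107 109 110 105 104 107 112 115 111 108]
262 [108 113 113 108 104 112 109 113 105  49  30  21  24  24  28  23  15  18
  26 106 104 109 109 108 109 111 109 111 108]
```

The force pattern (about 5 to 9 N upward, half on each finger, at any gap) and the finger perspective in w4 and w1 both suggest the tips end about 25 mm above the reported TCP. That would have had them sitting on top of the bar. I'll reopen clear of it and descend deeper in small steps, checking force.

```bash
python3 shift.py '[[0,0,-0.03,0],[0,0,0,0],[0,0,0,0],[0,0,0,0],[0,0,0,0],[0,0,0,0],[0,0,0,0],[0,0,0,0],[0,0,0,0],[0,0,0,0]]' 0.07 | grep -E "force|gap|pos"; python3 shift.py '[[0,0,0.03,0],[0,0,0.01,0],[0,0,0,0],[0,0,0,0]]' | grep -E "force|gap|pos";  python3 shift.py '[[0,0,0.004,0],[0,0,0.004,0],[0,0,0,0],[0,0,0,0]]' | grep -E "force|gap|pos"
```

```text
tool_pos: [0.5407, 0.2148, 0.0635]
ft_force: [0.0, -0.5, 0.1]
finger_gap: 0.0679
gripper_force: 0.0
tool_pos: [0.5406, 0.2148, 0.0237]
ft_force: [-0.1, -0.4, -0.0]
finger_gap: 0.0697
gripper_force: 0.0
tool_pos: [0.5407, 0.2148, 0.0156]
ft_force: [0.2, 0.2, -0.2]
finger_gap: 0.0699
gripper_force: 0.0
```

```bash
python3 shift.py '[[0,0,0.003,0],[0,0,0.003,0],[0,0,0,0],[0,0,0,0]]' | grep -E "force|gap|pos"; python3 shift.py '[[0,0,0,0],[0,0,0,0],[0,0,0,0],[0,0,0,0],[0,0,0,0],[0,0,0,0],[0,0,0,0],[0,0,0,0],[0,0,0,0]]' 0.0 15 | grep -E "force|gap|pos"
```

```text
tool_pos: [0.5405, 0.2148, 0.0093]
ft_force: [-0.6, 0.4, 0.1]
finger_gap: 0.0696
gripper_force: 0.0
tool_pos: [0.5407, 0.2148, 0.0096]
ft_force: [0.1, -0.1, 1.3]
finger_gap: 0.03
gripper_force: 14.9
```

The bar is gripped (gap 30 mm, 15 N), which confirms the offset. I'll take it 6 mm deeper and regrip firmly.

```bash
python3 shift.py '[[0,0,0,0],[0,0,0,0],[0,0,0,0],[0,0,0,0]]' 0.048 | grep -E "force|gap|pos"; python3 shift.py '[[0,0,0.003,0],[0,0,0.003,0],[0,0,0,0],[0,0,0,0]]' | grep -E "force|gap|pos";python3 shift.py '[[0,0,0,0],[0,0,0,0],[0,0,0,0],[0,0,0,0],[0,0,0,0],[0,0,0,0]]' 0.0 40 | grep -E "force|gap|pos|orie"
```

```text
tool_pos: [0.5407, 0.2148, 0.0095]
ft_force: [0.4, -0.5, -0.1]
finger_gap: 0.0469
gripper_force: 0.0
tool_pos: [0.5404, 0.2147, 0.0032]
ft_force: [0.2, -0.5, -0.2]
finger_gap: 0.048
gripper_force: 0.0
tool_pos: [0.5407, 0.2148, 0.0036]
orientation: [[-0.972, 0.233, 0.0], [0.233, 0.972, 0.0], [-0.0, 0.0, -1.0]]
ft_force: [0.3, -0.4, 0.6]
finger_gap: 0.0294
gripper_force: 40.0
```

```bash
python3 shift.py '[[0,0,-0.01,0],[0,0,-0.02,0],[0,0,-0.03,0],[0,0,-0.03,0],[0,0,-0.03,0],[0,0,-0.03,0],[0,0,-0.02,0],[0,0,-0.01,0],[0,0,0,0],[0,0,0,0]]' | grep -E "clock|force|gap|pos" && python3 shift.py '[[0,0,0,4],[0,0,0,8],[0,0,0,8],[0,0,0,8],[0,0,0,8],[0,0,0,8],[0,0,0,8],[0,0,0,8],[0,0,0,8],[0,0,0,6]]' | grep -E "clock|force|gap|pos" ; python3 shift.py '[[0,0,0,3.9],[0,0,0,0],[0,0,0,0]]'
python3 - <<'E'
from h import *
print(delta([.554,-.2554,.1835]))
E
```

```text
clock: 22.25
tool_pos: [0.54, 0.2146, 0.1824]
ft_force: [0.6, 0.5, -2.9]
finger_gap: 0.0298
gripper_force: 40.0
clock: 23.25
tool_pos: [0.5394, 0.2145, 0.1811]
ft_force: [0.1, -0.2, -2.3]
finger_gap: 0.0295
gripper_force: 39.9
clock: 23.55
tool_pos: [0.5398, 0.2146, 0.182]
orientation: [[0.022, 1.0, -0.003], [1.0, -0.022, -0.001], [-0.001, -0.003, -1.0]]
ft_force: [-0.2, -0.3, -2.6]
finger_gap: 0.0296
gripper_force: 40.0
[-0.46955262  0.02466254 -0.00124642]
```

```bash
python3 shift.py '[[-0.02,0.002,0,0],[-0.04,0.002,0,0],[-0.04,0.002,0,0],[-0.04,0.002,0,0],[-0.04,0.002,0,0],[-0.04,0.002,0,0],[-0.04,0.002,0,0],[-0.04,0.002,0,0],[-0.04,0.002,0,0],[-0.04,0.002,0,0]]' | grep -E "clock|force|gap|pos" && python3 shift.py '[[-0.04,0.002,0,0],[-0.03,0.002,0,0],[-0.0195,0.001,0,0],[0,0,0,0],[0,0,0,0],[0,0,0,0]]'
python3 - <<'E'
from h import *
import pickle
print(delta([.554,-.2554,.1835]))
c=imaging.get_calibration("wrist");pickle.dump(c,open("w7.pkl","wb"));w=imaging.grab_frame("wrist")[:,:,::-1];d=imaging.grab_frame("side")[:,:,::-1]
cv2.imwrite("pics/w7.png",w);cv2.imwrite("pics/side7.png",d)
# stapler tilt: check drawing sides in both cams
E
```

```text
clock: 24.55
tool_pos: [0.5509, -0.1671, 0.183]
ft_force: [0.7, 1.2, -1.9]
finger_gap: 0.0297
gripper_force: 40.0
clock: 25.15
tool_pos: [0.5543, -0.2537, 0.1833]
orientation: [[0.023, 1.0, -0.0], [1.0, -0.023, 0.001], [0.001, -0.001, -1.0]]
ft_force: [0.0, 0.7, -2.8]
finger_gap: 0.0296
gripper_force: 40.0
[-0.00171531 -0.00024679 -0.00023692]
```

```bash
python3 shift.py '[[-0.0015,0,0.015,0],[0,0,0.03,0],[0,0,0.03,0],[0,0,0.03,0],[0,0,0.02,0],[0,0,0.013,0],[0,0,0.0085,0],[0,0,0,0],[0,0,0,0],[0,0,0,0]]' && python3 shift.py '[[0,0,0,0],[0,0,0,0],[0,0,0,0],[0,0,0,0],[0,0,0,0]]'
python3 - <<'E'
from h import *
print(delta([.554,-.2554,.0365]))
w=imaging.grab_frame("wrist")[:,:,::-1];d=imaging.grab_frame("side")[:,:,::-1]
cv2.imwrite("pics/w8.png",w);cv2.imwrite("pics/side8.png",d)
cs=imaging.get_calibration("side");c=imaging.get_calibration("wrist")
y=np.radians(-1.4);tx=np.array([np.cos(y),np.sin(y),0]);ty=np.array([-np.sin(y),np.cos(y),0]);C=np.array([.554,-.2554,0])
P=[C+ty*a+tx*b+[0,0,.033+h] for h,L,B in((.05,.059,.015),(0,.065,.018)) for a,b in((-L,-B),(L,-B),(L,B),(-L,B))]
w=w.copy();d=d.copy()
def crop(i,cam,x0,y0,s):
    o=cv2.resize(i[y0:y0+int(400/s),x0:x0+int(400/s)],(400,400),interpolation=cv2.INTER_CUBIC);o=(255*(o/255.)**.6).astype(np.uint8)
    for p in w2p(cam,P): 
        q=((p+.5-[x0,y0])*s).astype(int);cv2.circle(o,tuple(int(v) for v in q),2,(0,0,255),-1)
    return o
cv2.imwrite("pics/m8.png",np.hstack([crop(w,c,115,40,1.2),crop(d,cs,230,230,2.2)]))
E
```

```text
clock: 26.25
tool_pos: [0.5553, -0.2573, 0.0385]
orientation: [[0.024, 1.0, 0.002], [1.0, -0.024, -0.001], [-0.001, 0.002, -1.0]]
ft_force: [0.7, 0.4, -1.0]
finger_gap: 0.0296
gripper_force: 40.0
clock: 26.75
tool_pos: [0.5542, -0.2566, 0.0371]
orientation: [[0.024, 1.0, 0.0], [1.0, -0.024, -0.0], [-0.0, 0.0, -1.0]]
ft_force: [-0.3, -1.0, -1.8]
finger_gap: 0.0299
gripper_force: 40.0
[ 0.00123951 -0.00024486  0.0005706 ]
```

View pics/m8.png

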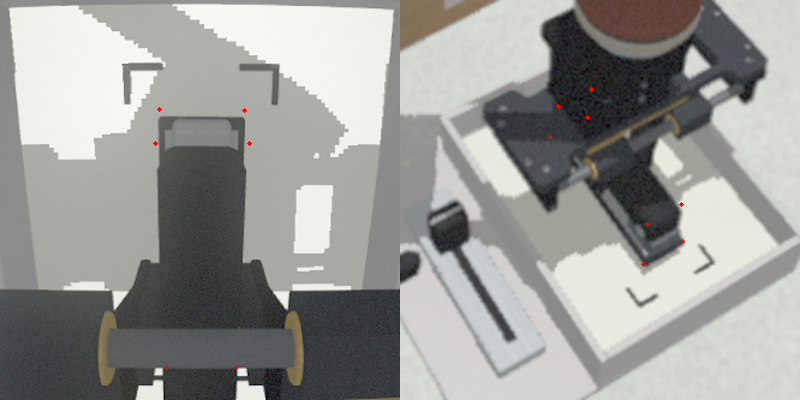

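Run:
```python
from h import *
np.set_printoptions(precision=4,suppress=True)
c=imaging.get_calibration("wrist");c1=__import__("pickle").load(open("w1.pkl","rb"))
y=np.radians(-1.4);tx=np.array([np.cos(y),np.sin(y),0]);ty=np.array([-np.sin(y),np.cos(y),0]);C=np.array([.554,-.2554,0])
tr=lambda P:np.c_[(P-C)@tx,(P-C)@ty]
o=lambda u,v:(115+(u+.5)/1.2-.5,40+(v+.5)/1.2-.5)
print("marks",tr(p2w(c,[o(124,65),o(278,65)],.018)))
for h in(0,.005,.01): print("foot",h,tr(p2w(c,[o(158,117),o(245,117)],.033+h)))
print("bar",tr(p2w(c,[o(160,147),o(243,147)],.083)))
# nose end of foot at pick-up, relative to TCP there, along the stapler
a=np.radians(166.5);u=np.array([np.cos(a),np.sin(a),0]);G=np.array([.5407,.2148,0])
z=lambda u,v:((u-512+.5)/3.2-.5+245,(v+.5)/3.2-.5+140)
for h in(0,.005,.01): print(h,(p2w(c1,[z(638,22),z(728,45)],h)-G)@u)
```

```text
marks [[-0.0344  0.0834]
 [ 0.0343  0.0834]]
foot 0 [[-0.0183  0.0618]
 [ 0.0186  0.0618]]
foot 0.005 [[-0.0179  0.0624]
 [ 0.0181  0.0624]]
foot 0.01 [[-0.0174  0.0629]
 [ 0.0176  0.0629]]
bar [[-0.0133  0.0578]
 [ 0.0132  0.0578]]
0 [0.0638 0.0634]
0.005 [0.0644 0.0641]
0.01 [0.0651 0.0647]
```

The marks and nose are laterally centred. The stapler sits about 1.5 mm toward −y, so I'll trim that, settle and check before handing in.

```bash
python3 shift.py '[[0.0008,0,0,0],[0.0008,0,0,0],[0,0,0,0],[0,0,0,0],[0,0,0,0],[0,0,0,0],[0,0,0,0]]'
python3 - <<'E'
from h import *
print(delta([.554,-.2554,.0365]),np.abs(arm.get_state()["dq"]).max())
w=imaging.grab_frame("side")[:,:,::-1];a=cv2.imread("pics/side0.png");m=cv2.absdiff(w,a).max(2)>40
for n,(x,y,X,Y) in {"carton":(200,165,312,256),"tape":(164,240,198,274),"cup":(338,155,380,212)}.items(): print(n,m[y:Y,x:X].mean())
E
```

```text
clock: 27.55
tool_pos: [0.5543, -0.2551, 0.037]
orientation: [[0.024, 1.0, -0.0], [1.0, -0.024, -0.0], [-0.0, -0.0, -1.0]]
ft_force: [0.8, -0.4, -2.2]
finger_gap: 0.0297
gripper_force: 40.0
[-0.0003485  -0.00026146  0.00054153] 0.08200971364504171
carton 0.739010989010989
tape 0.458477508650519
cup 0.40810359231411864
```

Run:
```python
from h import *
w=imaging.grab_frame("scene")[:,:,::-1];a=cv2.imread("pics/scene0.png");m=cv2.absdiff(w,a).max(2)>40
for n,(x,y,X,Y) in {"carton":(285,165,330,265),"cup":(248,242,302,315)}.items():
    print(n,m[y:Y,x:X].mean())
# side at lifted-stapler moments (arm elsewhere): side6 arm over stapler
s=cv2.imread("pics/side6.png");b=cv2.imread("pics/side0.png");k=cv2.absdiff(s,b).max(2)>40
for n,(x,y,X,Y) in {"carton":(200,165,312,256),"tape":(164,240,198,274),"cup":(338,155,380,212)}.items(): print(n,k[y:Y,x:X].mean())
for n in("side7","side8"):
    s=cv2.imread(f"pics/{n}.png");print(n,[s[y,x].tolist() for x,y in((260,205),(181,258),(358,195),(165,262))])
# tape via wrist w5 vs w1
import pickle
for n,p in(("w1",(101,82)),("w5",(52,97))): print(n,p2w(pickle.load(open(n+".pkl","rb")),[p],.024))
```

```text
carton 0.034
cup 0.0
carton 0.03826530612244898
tape 0.0
cup 0.0
side7 [[68, 101, 133], [151, 159, 153], [5, 3, 0], [129, 135, 130]]
side8 [[83, 122, 160], [183, 191, 185], [26, 27, 24], [155, 162, 157]]
w1 [[0.3990062  0.01254551 0.024     ]]
w5 [[0.40116738 0.01383502 0.024     ]]
```

The scene view shows the carton and cup unmoved. The side-view difference fits a change in picture brightness, since pixel values in that camera rose across the board between the last two frames. Handing in.

```bash
python3 -c "
from cell import arm, imaging
print(arm.hand_in())"
```

```text
the job is handed in; nothing more can be done
None
```

I handed the job in at about 28 s: the dimmer grip is within about 0.5 mm of the pointer, and the gripper is holding the stapler level about 15 mm above the light panel, centred in the marks to about 1–2 mm by my measurements. My first two grasps missed because the fingertips end about 25 mm above the reported TCP, but they didn't visibly move the stapler, the carton and cup show no movement, and the tape roll was last checked before the carry.

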